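# Press a sample pellet: shut the guard, pull four clicks, hold

### The arm

A 6-joint arm with a two-finger parallel gripper is mounted at the origin on a cart in front of the work surface, level with it; the furniture and walls round the work are solid. World frame = base frame: x ahead of the robot, y to its left, z up, the work surface at z = 0. Lengths are in m, angles in rad, forces in N, time in s.
With the tool pointing down it reaches from about 0.35 to 0.975 m from the base axis. Payload 7.1 kg.
Tool frame: the origin (TCP) lies at the very end of the fingers, on their centre line; the grasp point (between the pads) lies 19 mm behind it; z points along the fingers, y is the line along which they close (so a half turn about z gives the same grasp; the last joint's range is limited). The gripper opens to 88 mm and grips with 3 to 60 N. Pads are 20 mm wide; open, the fingers measure 115 mm over their backs; the gripper's body (75 mm by 178 mm) begins 61 mm behind the grasp point.
Start: joints at [-1.337, 0.423, 1.63, -0, 1.089, -0.019], TCP at [0.156, -0.605, 0.223] pointing down, gripper open.
Joint ranges: [-3, 3], [-0.9, 2.11], [0.09, 2.58], [-1.31, 4.45], [0.11, 2.69], [-2.54, 2.54]. Speed limits (rad/s): [2.39, 2.39, 3.01, 3.14, 3.14, 3.14].

### API

Orientations are given as a 3x3 rotation matrix whose columns are the frame's x, y, z axes.
In Python, from plant import ctrl, optics, close_job gives the robot as it stands.
- The arm moves only by the tool move_arm, never from a script. Its argument "rows" is a list of rows, each a list of 3 entries, a list of its own where there are three numbers: the turn, a rotation vector about the tool's x, y, z in rad, then the shift along the tool's x, y, z in cm, then the opening, from -1 (shut) to 1 (fully open). A call has 1 to 8 rows; each row shifts and turns the commanded pose from where the row before left it, along the tool's axes as they then stand; what a row does not reach is not made up. A row lasts 1/12 s, in which the tool goes at most 41.7 mm and 7.16 degrees, less where a joint would pass 70% of its speed; a pose out of reach is approached as far as the arm can. A call with a gripper value outside its range is refused whole. The fingers move at their own pace and stop on an object; "newtons" is the grip in N (left out, the last holds). Time passes only in rows, so rows that do not move let the fingers close. It gives the time, the measured TCP pose, the force, the opening and the grip force at its end, in the units of the state.
- ctrl.read_state(): the state, without advancing time (a new reading comes with each control period).
- optics.camera(name): name is "side" or "top" or "wrist"; returns the picture (384x512x3 uint8, red, green, blue); there is no depth.
- optics.get_calibration(name): a dict with "vfov" (degrees; the focal length in pixels is half the picture's height over the tangent of half this angle, whatever the lens; pixels are square), "cx", "cy" (the principal point, pixels), "view" (4x4, takes a point from world to camera coordinates). Camera axes: x right, y up, looking along -z (the intrinsics and any distortion apply to the point x, -y, -z); pixel columns grow to the right and rows downward; lengths in m; the calibration is good to about 2 mm. The wrist camera is an equidistant fisheye: a pixel r from the principal point sees the ray r / f radians off the axis. A picture is of the moment at which its call begins: read the wrist's pose just before it. get_calibration takes no time and is no camera call; for the wrist camera it gives the pose at the moment of the call.
- close_job(): hands the job in; it is judged then, once.
The state is a dict: "t": time; "joint_positions": joint angles; "joint_vel": joint speeds; "effort": joint torques, N m; "ee_pos": TCP position; "ee_rot": TCP orientation; "ft_force": force on the tool from outside, world axes, zero at the start; "moment": the same for the moment, N m; "width": opening from 0.0 (shut) to 1.0 (fully open); "finger_force": force on a finger pad.
Only numpy, scipy, OpenCV 4.12 (cv2) and the standard library are available. Lean on these libraries where they do the work, as an engineer would, in place of code of your own. Each camera call takes 0.05 s, during which the arm holds its last target. There are 200 camera calls.

### The job

Press the pellet that is loaded in the bench press: first push the press's clear guard door shut until its catch snaps in, and only then take the red grip of the ratchet lever and pull the lever down exactly four clicks from rest, never a fifth. The lever springs back if let go and the pellet must stay under load, so finish while still holding the lever steady on the fourth click, with the guard shut and the things around the press left where they are.

Things in the scene. Friction and masses are not known exactly. Their poses are not given: they have to be found in the camera images.
- press: Fixed bench pellet press: white casting, base 200 x 186 mm, head 165 to 247 mm high (ram and bushes up to 290 mm), clear guard box round the die with a front door. Origin: centre of the underside of the base, on the table. Its -x points out of the front (where the door is), +y to the side that carries the lever, +z up. Position and yaw vary.
- guard_door (a joint): Opening angle of the guard door in rad: 0 = shut against its stop, 0.4 to 0.95 at the start. The door stays where it is left. At about 0.084 rad a sprung roller catch resists (about 10 N at the knob, falling); past 0.035 rad it snaps the door to 0 and keeps it there.
- door_hinge (a point): Point on the door's vertical hinge line at knob height, 86 mm above the table; (-0.091, 0.090, 0.086) in the press's frame, on the lever side. The door: clear pane in an orange frame, 172 mm wide, 8 mm thick, 30 to 142 mm above the table; shut, it runs from the hinge towards the press's -y; it opens out of the front (-x).
- door_knob (a point): Centre of the flat outer face of the door's round black knob (28 mm diameter): 152 mm from the hinge line along the door, 34 mm out from the door's mid-plane, 86 mm above the table; the face looks out of the door. With the door shut it lies at (-0.125, -0.062, 0.086) in the press's frame.
- lever (a joint): Angle pulled down, rad; 0 at rest, end stop 1.36. A click every 0.2244: notch k is at k x 0.2244 and click k tips over into it at (k - 0.5) x 0.2244; fourth notch 0.898, a fifth click tips over at 1.010. A spring pulls it back to 0. The pull at the grip jumps up about 6 N on leaving a notch, then falls away to the next: 8 to 2 N from rest to notch 1, 10 to 5 N to notch 4, 11 N beyond.
- lever_pivot (a point): Point on the lever's axis level with the middle of the grip: (0, 0.130, 0.205) in the press's frame. The axis is horizontal, along the press's y.
- handgrip: Red revolving grip at the lever's end, a cylinder 22 mm thick, 80 mm long, along the press's y; the lever arm is 50 mm to the -y of its middle. It spins freely, so a gripper on it can keep its orientation. Origin: its middle, 150 mm from the lever's axis. Pulled by q it is at lever_pivot + 0.150 x (-cos(1.0 - q), 0, sin(1.0 - q)) in the press's frame (331 mm above the table at rest).
- timer: White kitchen-type timer, 58 x 62 x 18 mm, on the table in front of the press on the lever's side. Origin: centre of its underside.
- cup_a: Clear sample cup, 35 mm diameter, 55 mm high, on the table beside the press, on the side away from the lever. Origin: centre of its underside.
- spatula: Thin steel spatula, 9 x 155 x 4 mm, lying in front of the press. Origin: centre of its underside, long axis y.
- forceps: Steel forceps, 16 x 126 x 10 mm, lying in front of the press, towards the side away from the lever. Origin: centre of their underside, long axis y.

How it is judged:
By the outcome, as a careful person would: the job done as asked, in the order asked, and still so for the second after the job is handed in, while the arm keeps its last pose, push and grip.
It also fails if it takes over 61 s, if anything falls off the work surface, if the arm or the gripper's body presses on something with over 40 N, if the wrist force passes 120 N, or if a joint passes its speed limit or range.

## Working session

There is one attempt and no reset: what is moved stays moved. The work goes in short steps, Python scripts to look and compute and a tool call to move; the robot and the scene stay as the last step left them, time stands still between calls to the robot, and variables do not carry over. Pictures are saved under pics/ and viewed, at most 10 in all, crops included, and the job is handed in when it is done.

Besides the shell and the picture viewer there is one more tool, called after ">>>" as name(argument=value, ...), one argument or row to a line, values as JSON. move_arm: Moves the arm, as the interface text tells. Its arguments: {"type":"object","properties":{"rows":{"type":"array"},"newtons":{"type":"number"}},"required":["rows"]}

```bash
ls; mkdir -p pics
cat > h.py <<'E'
import numpy as np, cv2
from plant import ctrl, optics, close_job
def cal(n):
    c=optics.get_calibration(n); f=192/np.tan(np.radians(c["vfov"])/2); return f,c["cx"],c["cy"],np.array(c["view"])
def snap(n,name=None):
    im=optics.camera(n)
    if name: cv2.imwrite("pics/"+name,cv2.cvtColor(im,cv2.COLOR_RGB2BGR))
    return im
def ray(n,u,v):
    f,cx,cy,V=cal(n); d=np.array([(u-cx)/f,-(v-cy)/f,-1.])
    R=V[:3,:3]; return -R.T@V[:3,3], R.T@d/np.linalg.norm(d)
def plane(n,u,v,z):
    o,d=ray(n,u,v); return o+d*(z-o[2])/d[2]
def tri(a,ua,va,b,ub,vb):
    o1,d1=ray(a,ua,va);o2,d2=ray(b,ub,vb)
    s=np.linalg.lstsq(np.c_[d1,-d2],o2-o1,rcond=None)[0]
    p,q=o1+s[0]*d1,o2+s[1]*d2
    return (p+q)/2,np.linalg.norm(p-q)
def proj(n,p):
    f,cx,cy,V=cal(n); q=V[:3,:3]@np.asarray(p)+V[:3,3]; return np.array([cx+f*q[0]/-q[2],cy-f*q[1]/-q[2]])
E
python3 - <<'E'
from h import *
np.set_printoptions(precision=4,suppress=True)
for n in("top","side"):
    im=snap(n,n+"0.png"); print(n,optics.get_calibration(n))
    hsv=cv2.cvtColor(im,cv2.COLOR_RGB2HSV);H,S,V=cv2.split(hsv)
    for nm,m in(("red",((H<6)|(H>174))&(S>140)&(V>70)),("orange",(H>=7)&(H<22)&(S>150)&(V>100))):
        k,l,st,c=cv2.connectedComponentsWithStats(m.astype(np.uint8))
        for i in range(1,k):
            if st[i,4]>25: print(nm,st[i],c[i])
print(ctrl.read_state())
E
```

```text
pics
top {'vfov': 43.756347846929366, 'cx': 255.318861229373, 'cy': 194.2668050866862, 'view': array([[-0.0854, -0.9963,  0.0057, -0.2229],
       [ 0.9695, -0.0818,  0.2312, -0.6373],
       [-0.2299,  0.0253,  0.9729, -1.2751],
       [ 0.    ,  0.    ,  0.    ,  1.    ]])}
red [367 114   9   9  70] [370.9571 117.9429]
red [185 158  35  16 245] [201.7306 165.3306]
side {'vfov': 43.11090479213382, 'cx': 251.3825242577346, 'cy': 196.73299211776856, 'view': array([[ 0.9629, -0.2698,  0.0032, -0.6166],
       [ 0.0971,  0.3576,  0.9288, -0.1493],
       [-0.2517, -0.8941,  0.3705, -1.3956],
       [ 0.    ,  0.    ,  0.    ,  1.    ]])}
red [262 128   7   9  44] [265.0909 132.1591]
red [401 282  14  11 130] [407.5077 287.2231]
orange [215 207  43  57 278] [228.4964 233.6655]
{'t': 0.1, 'joint_positions': array([-1.337 ,  0.4238,  1.6306, -0.    ,  1.0886, -0.019 ]), 'joint_vel': array([ 0.0005, -0.0031, -0.0024, -0.0012, -0.001 , -0.0006]), 'effort': array([ -0.0006, -54.5611, -27.4325,   0.0645,   0.0188,  -0.    ]), 'ee_pos': array([ 0.1562, -0.6046,  0.222 ]), 'ee_rot': array([[ 0.9682,  0.2501, -0.0003],
       [ 0.2501, -0.9682,  0.0014],
       [ 0.    , -0.0014, -1.    ]]), 'ft_force': array([0.2365, 0.3372, 0.2299]), 'moment': array([-0.0309,  0.0441, -0.0533]), 'finger_force': 0.0, 'width': 0.99912841028946}
```

View pics/top0.png

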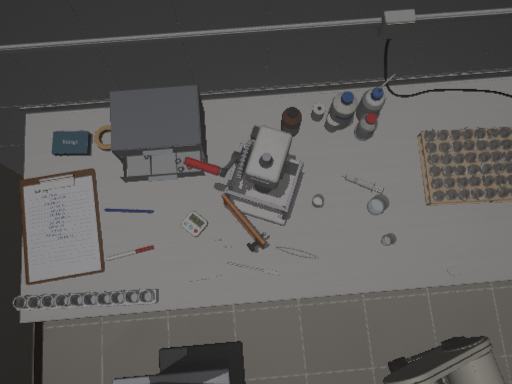

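View pics/side0.png

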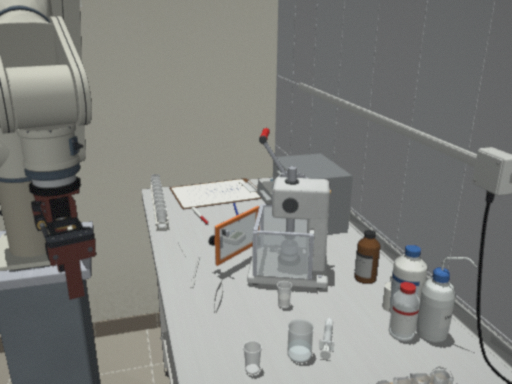

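The top view shows the press around (265,180), the open orange door at (245,220) with its knob near (257,246), and the red grip at (202,165) beside a grey box. The timer is at (194,224). The side view shows the grip at (265,132), the knob at (213,240) and the door at (238,235).

Run:
```python
from h import *
t=cv2.imread("pics/top0.png");s=cv2.imread("pics/side0.png")
a=cv2.resize(t[120:270,170:320],(600,600),interpolation=cv2.INTER_CUBIC)
cv2.imwrite("pics/tc.png",a)
b=cv2.resize(s[120:300,190:340],(500,600),interpolation=cv2.INTER_CUBIC)
cv2.imwrite("pics/sc.png",b)
np.set_printoptions(precision=4,suppress=True)
print(tri("top",201.7,165.3,"side",265.1,132.2))
hsv=cv2.cvtColor(t,cv2.COLOR_BGR2HSV);H,S,V=cv2.split(hsv)
m=((H<6)|(H>174))&(S>140)&(V>70); m[:,:180]=0;m[:,225:]=0
y,x=np.nonzero(m); r=cv2.fitLine(np.c_[x,y].astype(np.float32),2,0,.01,.01).ravel();print(r)
e=[plane("top",r[2]+k*r[0],r[3]+k*r[1],.331) for k in(-15,15)];print(e,np.arctan2(*(e[0]-e[1])[:2]))
p=[plane("top",u,v,.331) for u,v in((185,160),(219,171))];print(p)
```

```text
(array([ 0.6334, -0.1529,  0.3379]), np.float64(0.0018677806224242231))
[  0.9396   0.3423 201.7032 165.5935]
[array([ 0.6489, -0.1204,  0.331 ]), array([ 0.6188, -0.1837,  0.331 ])] 0.4439685360625057
[array([ 0.6505, -0.1144,  0.331 ]), array([ 0.6176, -0.191 ,  0.331 ])]
```

View pics/tc.png

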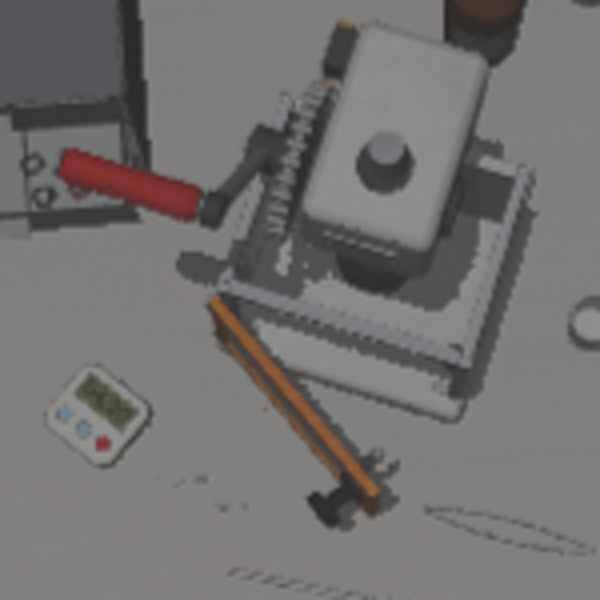

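View pics/sc.png

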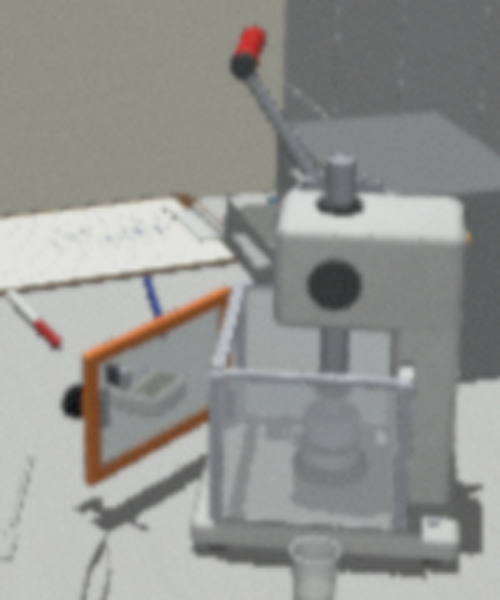

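The crops show the grip axis running (65,163)-(200,205), the guard's front rim (225,287)-(465,355), the door top edge (215,300)-(375,492) and the knob face near (320,508) in the top crop. In the side crop the knob is at (73,401) and the ram top at (340,157).

Run:
```python
from h import *
np.set_printoptions(precision=4,suppress=True)
T=lambda x,y:(170+(x-1.5)/4,120+(y-1.5)/4)
S=lambda x,y:(190+(x-1.2)/3.333,120+(y-1.2)/3.333)
yaw=lambda a,b:np.arctan2(-(a-b)[0],(a-b)[1])
P=lambda x,y,z:plane("top",*T(x,y),z)
a,b=P(65,163,.331),P(200,205,.331);print("grip",a,b,(a+b)/2,yaw(a,b))
for z in(.142,.15):
  a,b=P(225,285,z),P(465,353,z);print("rim",z,a,b,yaw(a,b),np.linalg.norm(a-b))
a,b=P(465,353,.15),P(527,170,.15);print("rimside",yaw(a,b)+0,np.arctan2((b-a)[1],(b-a)[0]),np.linalg.norm(b-a))
a,b=P(215,299,.142),P(377,490,.142);print("door",a,b,yaw(a,b),np.linalg.norm(a-b))
print("knob",tri("top",*T(320,508),"side",*S(73,401)))
print("ram",tri("top",*T(388,143),"side",*S(340,157)))
for z in(.015,.025): print("basecorner",z,P(460,418,z))
print("rimcorner R",tri("top",*T(462,353),"side",*S(214,375)))
print("grip",tri("top",*T(132,184),"side",*S(250,49)))
print("timer",P(98,415,.018))
```

```text
grip [ 0.6495 -0.1164  0.331 ] [ 0.6177 -0.1924  0.331 ] [ 0.6336 -0.1544  0.331 ] -0.3954268249637331
rim 0.142 [ 0.6164 -0.1964  0.142 ] [ 0.5564 -0.3523  0.142 ] -0.36704911716154337 0.1670223515162147
rim 0.15 [ 0.6144 -0.1967  0.15  ] [ 0.5548 -0.3516  0.15  ] -0.3670491171615438 0.16595094381473102
rimside 1.1516287749872376 -0.41916755180765913 0.13395411420344036
door [ 0.6073 -0.1891  0.142 ] [ 0.4702 -0.2857  0.142 ] -0.9568805303681405 0.16777957057570972
knob (array([ 0.466 , -0.2475,  0.0872]), np.float64(0.0048342574074092945))
ram (array([ 0.6575, -0.3055,  0.2887]), np.float64(0.004099888888955907))
basecorner 0.015 [ 0.5342 -0.3551  0.015 ]
basecorner 0.025 [ 0.5325 -0.3543  0.025 ]
rimcorner R (array([ 0.5519, -0.3492,  0.1467]), np.float64(0.007435502874587723))
grip (array([ 0.6329, -0.1543,  0.3328]), np.float64(0.0003630358431695204))
timer [ 0.5581 -0.0932  0.018 ]
```

>>> move_arm(
  rows=[
    [[0, 0, -0.12], [0, 0, 0], -1],
    [[0, 0, -0.12], [0, 0, 0], -1],
    [[0, 0, -0.12], [0, 0, 0], -1],
    [[0, 0, -0.12], [0, 0, 0], -1],
    [[0, 0, -0.12], [0, 0, 0], -1],
    [[0, 0, -0.12], [0, 0, 0], -1],
    [[0, 0, -0.12], [0, 0, 0], -1],
    [[0, 0, -0.12], [0, 0, 0], -1],
  ],
  newtons=20,
)

```text
t: 0.77
ee_pos: [0.1563, -0.6048, 0.2222]
ee_rot: [[0.345, 0.939, -0.0], [0.939, -0.345, 0.001], [0.001, -0.001, -1.0]]
ft_force: [0.4, -0.3, 1.7]
width: 0.43
finger_force: 0.0
```

>>> move_arm(
  rows=[
    [[0, 0, -0.12], [0, 0, 0], -1],
    [[0, 0, -0.12], [0, 0, 0], -1],
    [[0, 0, -0.12], [0, 0, 0], -1],
    [[0, 0, -0.12], [0, 0, 0], -1],
    [[0, 0, -0.12], [0, 0, 0], -1],
    [[0, 0, -0.12], [0, 0, 0], -1],
    [[0, 0, -0.12], [0, 0, 0], -1],
    [[0, 0, -0.12], [0, 0, 0], -1],
  ],
)

```text
t: 1.43
ee_pos: [0.1563, -0.6048, 0.2222]
ee_rot: [[-0.571, 0.821, -0.0], [0.821, 0.571, 0.001], [0.001, 0.0, -1.0]]
ft_force: [0.1, 0.6, -0.9]
width: 0.007
finger_force: 0.0
```

```bash
cat >> h.py <<'E'
np.set_printoptions(precision=4,suppress=True)
O=np.array([.658,-.305,0]); W=-.385
def w(p): c,s=np.cos(W),np.sin(W); return O+np.array([[c,-s,0],[s,c,0],[0,0,1]])@np.asarray(p,float)
def door(th,off=0,z=.086):
    d=np.array([-np.sin(th),-np.cos(th),0]);n=np.array([-np.cos(th),np.sin(th),0])
    return w(np.array([-.091,.09,z])+.152*d+(.034+off)*n)
def grip(q): return w(np.array([-.15*np.cos(1-q),.13,.205+.15*np.sin(1-q)]))
def go(p):  # shift needed in tool axes, cm
    s=ctrl.read_state(); return s["ee_rot"].T@(np.asarray(p)-s["ee_pos"])*100
def ang():
    s=ctrl.read_state(); return np.arctan2(s["ee_rot"][1,0],s["ee_rot"][0,0])
E
python3 - <<'E'
from h import *
s=ctrl.read_state();print(s["joint_positions"],s["ee_pos"],ang(),s["ee_rot"][:,2])
p=door(.57,.045,.2);print(door(.57),p,go(p))
E
```

```text
[-1.337   0.4235  1.6304  0.      1.0886 -1.9449] [ 0.1563 -0.6048  0.2222] 2.1787186911098866 [-0.0002  0.0009 -1.    ]
[ 0.4637 -0.2475  0.086 ] [ 0.4378 -0.2107  0.2   ] [16.2674 45.6124  2.2508]
```

>>> move_arm(
  rows=[
    [[0, 0, 0], [1, 2.85, 0], -1],
    [[0, 0, 0], [1, 2.85, 0], -1],
    [[0, 0, 0], [1, 2.85, 0], -1],
    [[0, 0, 0], [1, 2.85, 0], -1],
    [[0, 0, 0], [1, 2.85, 0], -1],
    [[0, 0, 0], [1, 2.85, 0], -1],
    [[0, 0, 0], [1, 2.85, 0], -1],
    [[0, 0, 0], [1, 2.85, 0], -1],
  ],
)

```text
t: 2.1
ee_pos: [0.2994, -0.4086, 0.2225]
ee_rot: [[-0.566, 0.824, -0.0], [0.824, 0.566, 0.0], [0.0, 0.0, -1.0]]
ft_force: [-0.2, -0.4, 0.4]
width: 0.002
finger_force: 0.0
```

>>> move_arm(
  rows=[
    [[0, 0, 0], [1, 2.85, 0], -1],
    [[0, 0, 0], [1, 2.85, 0], -1],
    [[0, 0, 0], [1, 2.85, 0], -1],
    [[0, 0, 0], [1, 2.85, 0], -1],
    [[0, 0, 0], [1, 2.85, 0], -1],
    [[0, 0, 0], [1, 2.85, 0], -1],
    [[0, 0, 0], [1, 2.85, 0], -1],
    [[0, 0, 0], [0, 0, 0], -1],
  ],
)

```text
t: 2.77
ee_pos: [0.4257, -0.2361, 0.2226]
ee_rot: [[-0.569, 0.822, 0.001], [0.822, 0.569, 0.001], [0.001, 0.001, -1.0]]
ft_force: [0.2, -0.8, 0.2]
width: 0.004
finger_force: 0.0
```

Run:
```python
from h import *
s=ctrl.read_state();print(s["joint_positions"],s["ee_pos"],ang())
print(go(door(.57,.045,.07)))
```

```text
[-0.5316  0.2199  1.9286  0.0014  0.9932 -1.1376] [ 0.4257 -0.2361  0.2226] 2.1759863072175554
[ 1.3967  2.4175 15.2586]
```

>>> move_arm(
  rows=[
    [[0, 0, 0], [1.4, 2.4, 0], -1],
    [[0, 0, 0], [0, 0, 2.5], -1],
    [[0, 0, 0], [0, 0, 2.5], -1],
    [[0, 0, 0], [0, 0, 2.5], -1],
    [[0, 0, 0], [0, 0, 2.5], -1],
    [[0, 0, 0], [0, 0, 2.5], -1],
    [[0, 0, 0], [0, 0, 2.5], -1],
    [[0, 0, 0], [0, 0, 0], -1],
  ],
)

```text
t: 3.43
ee_pos: [0.4326, -0.2132, 0.0689]
ee_rot: [[-0.566, 0.824, -0.007], [0.824, 0.566, 0.003], [0.007, -0.004, -1.0]]
ft_force: [-0.6, -0.1, 0.1]
width: 0.006
finger_force: 0.0
```

Run:
```python
from h import *
t=snap("top");s=snap("side")
o=np.hstack([cv2.resize(t[150:300,170:320],(400,400)),cv2.resize(s[150:300,150:300],(400,400))])
cv2.imwrite("pics/d1.png",o[...,::-1])
print(ctrl.read_state()["ee_pos"],ang())
p0=None
for th in(.57,.5,.4,.3,.2,.1,.05,0,-.03): p=door(th,.010,.07);print(th,p, -.385-th+np.pi,go(p))
```

```text
[ 0.4348 -0.2142  0.0723] 2.1725157821625096
0.57 [ 0.458  -0.2393  0.07  ] 2.186592653589793 [-3.3771  0.4913  0.2172]
0.5 [ 0.462  -0.2496  0.07  ] 2.2565926535897933 [-4.4547  0.2359  0.2151]
0.4 [ 0.4689 -0.2638  0.07  ] 2.356592653589793 [-6.0193  0.0031  0.2119]
0.3 [ 0.4772 -0.2773  0.07  ] 2.456592653589793 [-7.5992 -0.0723  0.2084]
0.2 [ 0.4868 -0.2898  0.07  ] 2.556592653589793 [-9.1788  0.0104  0.2048]
0.1 [ 0.4977 -0.3014  0.07  ] 2.6565926535897932 [-10.7422   0.2504   0.201 ]
0.05 [ 0.5035 -0.3067  0.07  ] 2.706592653589793 [-11.513    0.4286   0.199 ]
0 [ 0.5096 -0.3118  0.07  ] 2.7565926535897933 [-12.2739   0.6452   0.197 ]
-0.03 [ 0.5134 -0.3146  0.07  ] 2.786592653589793 [-12.7249   0.7933   0.1958]
```

View pics/d1.png

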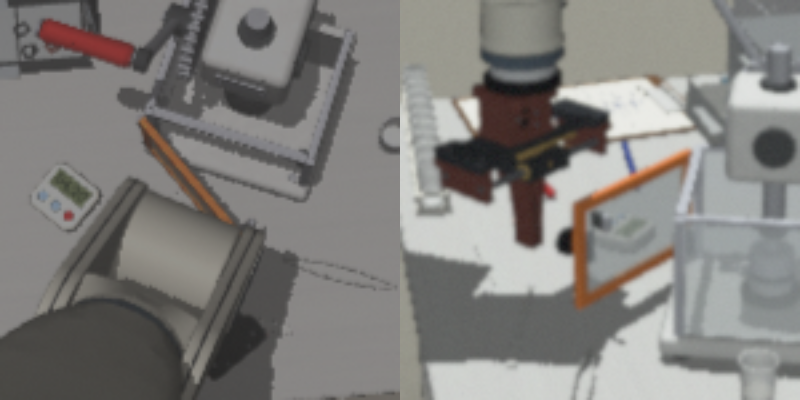

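The gripper (left crop about (150,290), right crop finger at (527,215)) stands 2–3 cm in front of the knob face (565,243), with its wide body parallel to the door.

>>> move_arm(
  rows=[
    [[0, 0, 0], [-1.2, 0.2, 0], -1],
    [[0, 0, 0], [-1.2, 0.2, 0], -1],
    [[0, 0, 0], [-1, 0.1, 0], -1],
    [[0, 0, -0.05], [-0.75, -0.2, 0], -1],
    [[0, 0, -0.05], [-0.75, -0.2, 0], -1],
    [[0, 0, -0.05], [-0.75, -0.2, 0], -1],
    [[0, 0, -0.05], [-0.75, -0.2, 0], -1],
    [[0, 0, -0.05], [-0.75, -0.2, 0], -1],
  ],
)

```text
t: 4.2
ee_pos: [0.477, -0.2761, 0.0739]
ee_rot: [[-0.754, 0.657, 0.002], [0.657, 0.754, -0.001], [-0.002, 0.0, -1.0]]
ft_force: [-0.4, 0.4, 0.2]
width: 0.003
finger_force: 0.1
```

Run:
```python
from h import *
s=snap("side","d2.png")
print(ctrl.read_state()["ee_pos"],ang(),ctrl.read_state()["ft_force"])
for th in(.3,.2,.1,.05,0,-.03): p=door(th,.010,.07);print(th, -.385-th+np.pi,go(p))
cv2.imwrite("pics/d2c.png",cv2.resize(s[150:300,150:300],(500,500))[...,::-1])
```

```text
[ 0.4781 -0.2774  0.0741] 2.4275988951180167 [ 0.6297 -0.4405  0.3421]
0.3 2.456592653589793 [ 0.0779 -0.0532  0.4102]
0.2 2.556592653589793 [-1.4715 -0.3718  0.4168]
0.1 2.6565926535897932 [-3.0448 -0.5341  0.4236]
0.05 2.706592653589793 [-3.8356 -0.5561  0.4271]
0 2.7565926535897933 [-4.6266 -0.5385  0.4305]
-0.03 2.786592653589793 [-5.1003 -0.509   0.4326]
```

View pics/d2c.png

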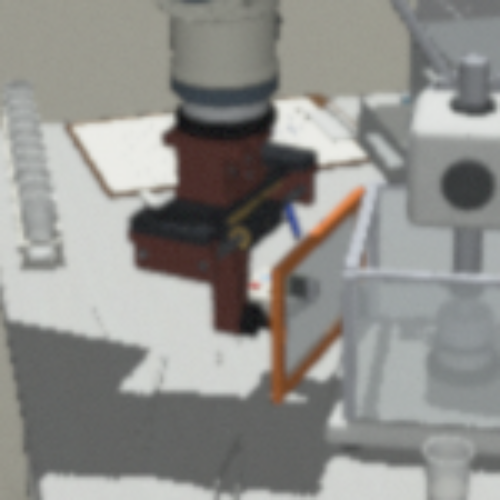

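The finger (225,310) is touching the knob (255,318), and the door has come round to about 0.3 rad.

>>> move_arm(
  rows=[
    [[0, 0, -0.05], [-0.7, -0.2, 0], -1],
    [[0, 0, -0.05], [-0.7, -0.2, 0], -1],
    [[0, 0, -0.05], [-0.7, -0.2, 0], -1],
    [[0, 0, -0.05], [-0.7, -0.2, 0], -1],
    [[0, 0, -0.04], [-0.6, -0.15, 0], -1],
    [[0, 0, -0.04], [-0.5, -0.15, 0], -1],
    [[0, 0, -0.04], [-0.4, -0.1, 0], -1],
    [[0, 0, 0], [-0.3, 0, 0], -1],
  ],
)

```text
t: 4.92
ee_pos: [0.4969, -0.3035, 0.0725]
ee_rot: [[-0.921, 0.388, -0.022], [0.388, 0.922, 0.014], [0.026, 0.004, -1.0]]
ft_force: [-42.9, 20.0, 41.4]
width: 0.006
finger_force: 24.4
```

Run:
```python
from h import *
print(ctrl.read_state()["ee_pos"],ang(),ctrl.read_state()["ft_force"])
for th in(.03,0,-.03): p=door(th,.010,.07);print(th, -.385-th+np.pi,go(p))
```

```text
[ 0.4969 -0.3035  0.0725] 2.7435151793156716 [-42.937   20.0332  41.3876]
0.03 2.726592653589793 [-1.041  -0.1374  0.2193]
0 2.7565926535897933 [-1.4966 -0.2703  0.207 ]
-0.03 2.786592653589793 [-1.9559 -0.3894  0.1946]
```

>>> move_arm(
  rows=[
    [[0, 0, 0], [1, 0, 0], -1],
    [[0, 0, 0], [1, 0, 0], -1],
    [[0, 0, 0], [0, 0, 0], -1],
  ],
)

```text
t: 5.17
ee_pos: [0.488, -0.3015, 0.0733]
ee_rot: [[-0.921, 0.389, 0.0], [0.389, 0.921, -0.0], [-0.0, -0.0, -1.0]]
ft_force: [-0.9, -0.2, -0.0]
width: 0.002
finger_force: 0.0
```

Run:
```python
from h import *
s=snap("side"); t=snap("top")
st=ctrl.read_state();print(st["ee_pos"],ang(),st["ft_force"],st["moment"],st["joint_positions"])
cv2.imwrite("pics/d3.png",np.hstack([cv2.resize(s[130:280,170:320],(400,400),interpolation=2),cv2.resize(t[120:270,170:320],(400,400),interpolation=2)])[...,::-1])
```

```text
[ 0.4897 -0.3023  0.0734] 2.742058645146707 [ 0.698  -0.4414 -0.0953] [ 0.0044 -0.1102  0.0161] [-0.5738  0.56    1.8272  0.      0.7521 -1.745 ]
```

View pics/d3.png

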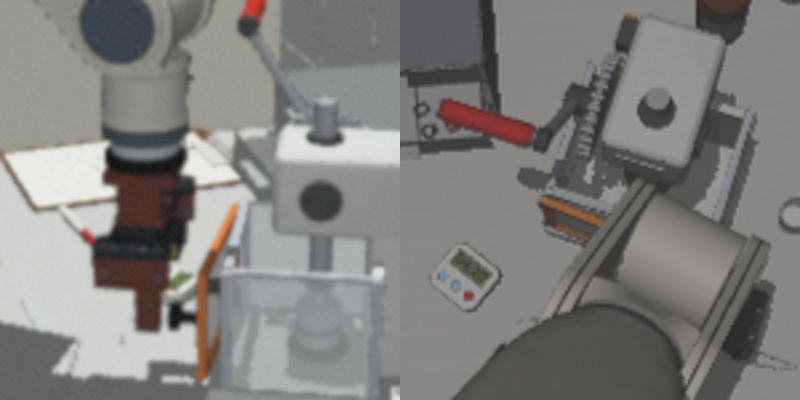

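The side crop shows the door nearly shut (215,300), the knob at (180,318) and the finger just off it. A bracket on the gripper body (180,205) sticks out toward the door top and press head, and that is the likely source of the contact force. I'll tilt the body back and push with the fingertips.

>>> move_arm(
  rows=[
    [[0, 0, 0], [0.8, 0, -0.8], -1],
    [[0, -0.12, 0], [0, 0, 0], -1],
    [[0, -0.12, 0], [0, 0, 0], -1],
    [[0, -0.12, 0], [0, 0, 0], -1],
    [[0, -0.12, 0], [0, 0, 0], -1],
    [[0, -0.12, 0], [0, 0, 0], -1],
    [[0, 0, 0], [0, 0, 0], -1],
  ],
)

```text
t: 5.85
ee_pos: [0.4937, -0.2908, 0.0921]
ee_rot: [[-0.828, 0.386, 0.407], [0.352, 0.922, -0.159], [-0.437, 0.012, -0.9]]
ft_force: [-1.1, -0.3, 0.4]
width: 0.006
finger_force: 0.0
```

Run:
```python
from h import *
st=ctrl.read_state();print(st["ee_pos"],st["ee_rot"],st["ft_force"],st["joint_positions"])
for th in(.2,.15,.1,.05,0): p=door(th,.008,.08);print(th,go(p))
```

```text
[ 0.4937 -0.2908  0.0921] [[-0.828   0.3859  0.4068]
 [ 0.3519  0.9225 -0.1589]
 [-0.4365  0.0116 -0.8996]] [-1.1441 -0.2803  0.3771] [-0.6083  0.4459  2.1243  0.6681  0.1655 -2.4187]
0.2 [ 0.9564 -0.2278  0.8755]
0.15 [ 0.311  -0.5589  1.1844]
0.1 [-0.3483 -0.8538  1.5006]
0.05 [-1.0198 -1.1117  1.8231]
0 [-1.7019 -1.3321  2.1513]
```

>>> move_arm(
  rows=[
    [[0, 0, 0], [2, 0, -3], -1],
    [[0, 0, 0], [2, 0, -3], -1],
    [[0, 0, 0], [2, 0, -3], -1],
    [[0, 0.1, 0], [0, 0, 0], -1],
    [[0, 0.1, 0], [0, 0, 0], -1],
    [[0, 0, 0.12], [0, 0, 0], -1],
    [[0, 0, 0.12], [0, 0, 0], -1],
    [[0, 0, 0.12], [0, 0, 0], -1],
  ],
)

```text
t: 6.52
ee_pos: [0.4106, -0.2551, 0.147]
ee_rot: [[-0.688, 0.67, 0.278], [0.674, 0.732, -0.097], [-0.268, 0.121, -0.956]]
ft_force: [0.3, 0.3, -0.6]
width: 0.006
finger_force: 0.0
```

>>> move_arm(
  rows=[
    [[0, 0, 0.12], [0, 0, 0], -1],
    [[0, 0, 0.12], [0, 0, 0], -1],
    [[0, 0, 0.12], [0, 0, 0], -1],
    [[0, 0, 0.12], [0, 0, 0], -1],
    [[0, 0, 0.12], [0, 0, 0], -1],
    [[0, 0, 0.12], [0, 0, 0], -1],
    [[0, 0, 0.12], [0, 0, 0], -1],
    [[0, 0, 0.12], [0, 0, 0], -1],
  ],
)

```text
t: 7.18
ee_pos: [0.4102, -0.2549, 0.1466]
ee_rot: [[0.154, 0.948, 0.277], [0.987, -0.132, -0.096], [-0.055, 0.289, -0.956]]
ft_force: [-0.0, 0.4, -0.4]
width: 0.008
finger_force: 0.0
```

>>> move_arm(
  rows=[
    [[0, 0, 0.12], [0, 0, 0], -1],
    [[0, 0, 0.12], [0, 0, 0], -1],
    [[0, 0, 0.12], [0, 0, 0], -1],
    [[0, 0, 0.12], [0, 0, 0], -1],
    [[0, 0, 0.12], [0, 0, 0], -1],
    [[0, 0, 0.12], [0, 0, 0], -1],
    [[0, 0, 0.12], [0, 0, 0], -1],
    [[0, 0, 0.12], [0, 0, 0], -1],
  ],
)

```text
t: 7.85
ee_pos: [0.4102, -0.2549, 0.1466]
ee_rot: [[0.865, 0.417, 0.277], [0.457, -0.884, -0.096], [0.205, 0.21, -0.956]]
ft_force: [-0.2, -0.0, -0.1]
width: 0.004
finger_force: 0.0
```

Run:
```python
from h import *
st=ctrl.read_state();print(st["ee_pos"],st["ee_rot"],ang(),st["joint_positions"])
```

```text
[ 0.4102 -0.2549  0.1466] [[ 0.8653  0.4174  0.2775]
 [ 0.4573 -0.8841 -0.0963]
 [ 0.2051  0.2102 -0.9559]] 0.48615432125494973 [-0.6369  0.2412  2.1839  0.2074  0.4395  0.2947]
```

>>> move_arm(
  rows=[
    [[0, 0, 0.12], [0, 0, 0], -1],
    [[0, 0, 0.12], [0, 0, 0], -1],
    [[0, 0, 0.12], [0, 0, 0], -1],
    [[0, 0, 0.12], [0, 0, 0], -1],
    [[0, 0, 0.12], [0, 0, 0], -1],
    [[0, 0, 0.12], [0, 0, 0], -1],
    [[0, 0, 0.12], [0, 0, 0], -1],
    [[0, 0, 0], [0, 0, 0], -1],
  ],
)

```text
t: 8.52
ee_pos: [0.4103, -0.2548, 0.1466]
ee_rot: [[0.889, -0.364, 0.278], [-0.351, -0.931, -0.096], [0.294, -0.012, -0.956]]
ft_force: [-0.7, 0.6, -0.4]
width: 0.002
finger_force: 0.0
```

Run:
```python
from h import *
st=ctrl.read_state();print(st["ee_pos"],st["ee_rot"],ang(),st["joint_positions"])
print("pre",go(door(.15,.05,.078)))
for th in(.2,.15,.1,.05,0): p=door(th,.010,.078);print(th,go(p))
```

```text
[ 0.4103 -0.2548  0.1466] [[ 0.8889 -0.3642  0.2779]
 [-0.3515 -0.9313 -0.0961]
 [ 0.2938 -0.0123 -0.9558]] -0.37654439479390117 [-0.6368  0.2412  2.184   0.2086  0.4392  1.132 ]
pre [2.9204 0.2745 8.0759]
0.2 [6.0201 0.563  9.0251]
0.15 [6.6959 0.9206 9.2283]
0.1 [7.3879 1.2424 9.4369]
0.05 [8.0942 1.5277 9.6503]
0 [8.8131 1.7758 9.8682]
```

>>> move_arm(
  rows=[
    [[0, 0, 0], [0.5, 0.2, 2], -1],
    [[0, 0, 0], [0.5, 0.2, 2], -1],
    [[0, 0, 0], [0.5, 0.2, 2], -1],
    [[0, 0, 0], [0.5, 0.2, 2], -1],
    [[0, 0, 0], [0.5, 0, 0.2], -1],
    [[0, 0, 0], [0, 0, 0], -1],
  ],
)

```text
t: 9.02
ee_pos: [0.4531, -0.2782, 0.0746]
ee_rot: [[0.891, -0.358, 0.278], [-0.345, -0.934, -0.094], [0.293, -0.012, -0.956]]
ft_force: [-0.0, 0.3, 0.9]
width: 0.006
finger_force: 0.0
```

>>> move_arm(
  rows=[
    [[0, 0, 0], [0.7, 0.1, 0.2], -1],
    [[0, 0, 0], [0.7, 0.1, 0.2], -1],
    [[0, 0, 0], [0.7, 0.1, 0.2], -1],
    [[0, 0, 0], [0.6, 0.1, 0.2], -1],
    [[0, 0, 0], [0.5, 0.1, 0.15], -1],
    [[0, 0, 0], [0.5, 0.1, 0.15], -1],
    [[0, 0, 0], [0.3, 0.1, 0.1], -1],
  ],
)

```text
t: 9.6
ee_pos: [0.4895, -0.2996, 0.0755]
ee_rot: [[0.89, -0.36, 0.28], [-0.348, -0.933, -0.094], [0.295, -0.013, -0.955]]
ft_force: [0.4, 0.4, -0.3]
width: 0.003
finger_force: 0.0
```

Run:
```python
from h import *
st=ctrl.read_state();print(st["ee_pos"],ang(),st["ft_force"],st["moment"],st["joint_positions"])
for th in(.15,.1,.05,0): p=door(th,.010,.078);print(th,go(p))
```

```text
[ 0.4895 -0.2996  0.0755] -0.3722465930577738 [ 0.3644  0.4254 -0.342 ] [ 0.0924  0.1639 -0.0201] [-0.6155  0.4879  2.0283  0.2507  0.3474  1.1014]
0.15 [ 0.1739 -0.4553 -0.206 ]
0.1 [ 0.8643 -0.1301  0.0027]
0.05 [1.5692 0.1586 0.2165]
0 [2.2868 0.4101 0.4346]
```

>>> move_arm(
  rows=[
    [[0, 0, 0], [0.5, 0, 0.1], -1],
    [[0, 0, 0], [0.4, 0.1, 0.1], -1],
    [[0, 0, 0], [0.3, 0, 0.1], -1],
    [[0, 0, 0], [0, 0, 0], -1],
  ],
)

```text
t: 9.93
ee_pos: [0.4975, -0.3028, 0.0747]
ee_rot: [[0.892, -0.36, 0.274], [-0.348, -0.933, -0.09], [0.288, -0.015, -0.957]]
ft_force: [-9.3, 4.0, 6.7]
width: 0.003
finger_force: 5.2
```

Run:
```python
from h import *
s=snap("side"); t=snap("top")
st=ctrl.read_state();print(st["ee_pos"],ang(),st["ft_force"],st["moment"])
for th in(.1,.05,0): p=door(th,.010,.078);print(th,go(p))
cv2.imwrite("pics/d4.png",np.hstack([cv2.resize(s[160:280,180:300],(400,400),interpolation=2),cv2.resize(t[120:270,170:320],(400,400),interpolation=2)])[...,::-1])
```

```text
[ 0.4974 -0.3027  0.0747] -0.37245216107908297 [-10.2884   3.4451   6.0996] [0.5282 1.3026 0.0569]
0.1 [ 0.0741 -0.1391 -0.3157]
0.05 [ 0.7805  0.1499 -0.1073]
0 [1.4996 0.4017 0.1055]
```

View pics/d4.png

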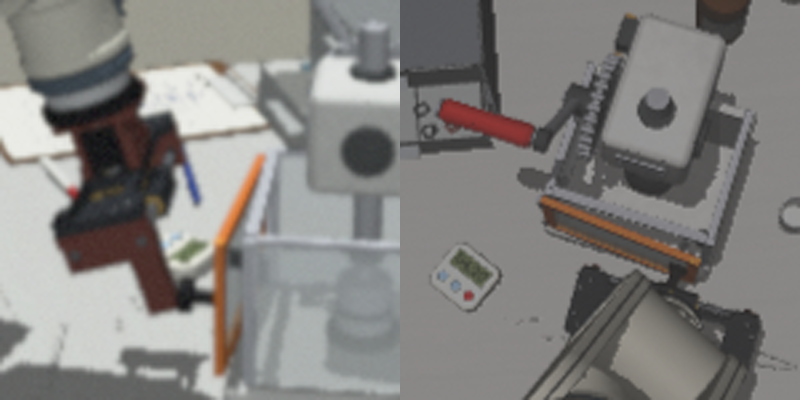

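The tilted finger (165,300) is on the knob (185,292), the body is clear, and the door is nearly shut. The 11 N reading matches the catch beginning to resist.

>>> move_arm(
  rows=[
    [[0, 0, 0], [0.3, 0.05, 0.05], -1],
    [[0, 0, 0], [0, 0, 0], -1],
  ],
)

```text
t: 10.2
ee_pos: [0.4979, -0.303, 0.0745]
ee_rot: [[0.893, -0.359, 0.271], [-0.349, -0.933, -0.087], [0.284, -0.017, -0.959]]
ft_force: [-19.4, 6.0, 14.6]
width: 0.006
finger_force: 9.7
```

>>> move_arm(
  rows=[
    [[0, 0, 0], [0.3, 0.05, 0.05], -1],
    [[0, 0, 0], [0, 0, 0], -1],
  ],
)

```text
t: 10.37
ee_pos: [0.4984, -0.3031, 0.0742]
ee_rot: [[0.894, -0.359, 0.267], [-0.349, -0.933, -0.084], [0.28, -0.018, -0.96]]
ft_force: [-23.6, 9.1, 16.2]
width: 0.009
finger_force: 12.4
```

Run:
```python
from h import *
st=ctrl.read_state();F,M,R=st["ft_force"],st["moment"],st["ee_rot"]
print(F,M,R.T@F,"line pt tool",R.T@(np.cross(F,M)/(F@F)),R.T@F/np.linalg.norm(F), F@M/np.linalg.norm(F)/np.linalg.norm(M))
print(st["ee_pos"],R[:,2])
t=snap("top");hsv=cv2.cvtColor(t,cv2.COLOR_RGB2HSV);H,S,V=cv2.split(hsv)
m=((H>=5)&(H<20)&(S>110)&(V>70)).astype(np.uint8);m[:180]=0;m[260:]=0;m[:,:215]=0;m[:,:]*=1;m[:,300:]=0
y,x=np.nonzero(m);print(len(x),x.min(),x.max(),y.min(),y.max())
for c in range(x.min(),x.max()+1,4):
    r=y[x==c]; print(c,r.min() if len(r) else None,r.max() if len(r) else None,end="; ")
# expected door top outer edge for angles
print()
for th in(0,.05,.09,.15):
    d=np.array([-np.sin(th),-np.cos(th),0]);n=np.array([-np.cos(th),np.sin(th),0]);h=np.array([-.091,.09,.142])
    print(th,[proj("top",w(h+k*d)) for k in(.02,.09,.16)])
```

```text
[-23.5889   9.0767  16.1556] [ 1.2321  3.2275 -0.0856] [-19.7444  -0.2915 -22.5809] line pt tool [-0.0867  0.0043  0.0757] [-0.6582 -0.0097 -0.7528] -0.011117351745241212
[ 0.4984 -0.3031  0.0742] [ 0.2674 -0.0844 -0.9599]
221 223 282 194 221
223 194 195; 227 195 197; 231 197 199; 235 198 207; 239 200 209; 243 201 203; 247 203 212; 251 204 214; 255 206 215; 259 208 217; 263 209 211; 267 211 220; 271 212 215; 275 214 216; 279 216 218; 
0 [array([229.8539, 196.5209]), array([254.8351, 204.0926]), array([279.9895, 211.7169])]
0.05 [array([229.7304, 196.8656]), array([254.2966, 205.656 ]), array([279.0633, 214.5181])]
0.09 [array([229.619 , 197.1369]), array([253.808 , 206.8881]), array([278.2179, 216.7284])]
0.15 [array([229.4312, 197.5357]), array([252.9805, 208.7008]), array([276.7786, 219.9838])]
```

>>> move_arm(
  rows=[
    [[0, 0, 0], [0.1, 0, -0.4], -1],
    [[0, 0, 0], [0, 0, 0], -1],
  ],
)

```text
t: 10.58
ee_pos: [0.4985, -0.303, 0.0773]
ee_rot: [[0.894, -0.359, 0.267], [-0.35, -0.933, -0.084], [0.28, -0.018, -0.96]]
ft_force: [-15.1, 5.6, 0.2]
width: 0.005
finger_force: 8.2
```

>>> move_arm(
  rows=[
    [[0, 0, 0], [0.1, 0, -0.4], -1],
    [[0, 0, 0], [0, 0, 0], -1],
  ],
)

```text
t: 10.75
ee_pos: [0.4985, -0.3031, 0.0812]
ee_rot: [[0.894, -0.359, 0.267], [-0.349, -0.933, -0.085], [0.28, -0.018, -0.96]]
ft_force: [-14.3, 6.3, -1.0]
width: 0.007
finger_force: 7.8
```

Run:
```python
from h import *
st=ctrl.read_state();F,M,R=st["ft_force"],st["moment"],st["ee_rot"]
print(F,M,R.T@F,"line pt tool",R.T@(np.cross(F,M)/(F@F)),R.T@F/np.linalg.norm(F), F@M/np.linalg.norm(F)/np.linalg.norm(M))
print(st["ee_pos"],R[:,2],go(door(.05,.010,.078)))
```

```text
[-14.2651   6.2914  -1.01  ] [1.1784 2.5644 0.0232] [-15.2367  -0.7306  -3.3767] line pt tool [-0.0392  0.0025  0.1763] [-0.9752 -0.0468 -0.2161] -0.015877166067591753
[ 0.4985 -0.3031  0.0812] [ 0.2674 -0.0845 -0.9599] [0.4806 0.1685 0.4726]
```

>>> move_arm(
  rows=[
    [[0, 0, 0], [0.25, 0, 0.05], -1],
    [[0, 0, 0], [0, 0, 0], -1],
  ],
)

```text
t: 10.92
ee_pos: [0.4991, -0.3033, 0.0809]
ee_rot: [[0.895, -0.359, 0.264], [-0.35, -0.933, -0.083], [0.276, -0.018, -0.961]]
ft_force: [-23.5, 6.6, 7.6]
width: 0.01
finger_force: 11.6
```

>>> move_arm(
  rows=[
    [[0, 0, 0], [0.25, 0, 0.05], -1],
    [[0, 0, 0], [0, 0, 0], -1],
  ],
)

```text
t: 11.08
ee_pos: [0.5043, -0.3065, 0.0824]
ee_rot: [[0.893, -0.36, 0.27], [-0.35, -0.933, -0.088], [0.284, -0.016, -0.959]]
ft_force: [-3.0, 1.1, -3.8]
width: 0.001
finger_force: 1.9
```

>>> move_arm(
  rows=[
    [[0, 0, 0], [0.3, 0.1, 0.1], -1],
    [[0, 0, 0], [0.3, 0.1, 0.1], -1],
    [[0, 0, 0], [0, 0, 0], -1],
  ],
)

```text
t: 11.33
ee_pos: [0.5089, -0.3094, 0.0828]
ee_rot: [[0.894, -0.359, 0.268], [-0.349, -0.933, -0.085], [0.281, -0.018, -0.96]]
ft_force: [-21.7, 10.7, 14.9]
width: 0.008
finger_force: 11.9
```

```bash
cat >> h.py <<'E'
def orange():
    t=snap("top");hsv=cv2.cvtColor(t,cv2.COLOR_RGB2HSV);H,S,V=cv2.split(hsv)
    m=((H>=5)&(H<20)&(S>110)&(V>70)).astype(np.uint8);m[:180]=0;m[260:]=0;m[:,:215]=0;m[:,300:]=0
    y,x=np.nonzero(m)
    print([(c,y[x==c].min()) for c in range(x.min(),x.max()+1,4) if (x==c).any()])
E
python3 - <<'E'
from h import *
st=ctrl.read_state();print(st["ee_pos"],st["ft_force"],go(door(0,.010,.082)));orange()
E
```

```text
[ 0.5089 -0.3094  0.0828] [-21.7404  10.7278  14.9004] [0.1222 0.2005 0.1134]
[(223, np.int64(194)), (227, np.int64(195)), (231, np.int64(196)), (235, np.int64(197)), (239, np.int64(198)), (243, np.int64(200)), (247, np.int64(201)), (251, np.int64(202)), (255, np.int64(203)), (259, np.int64(205)), (263, np.int64(206)), (267, np.int64(207)), (271, np.int64(208)), (275, np.int64(210)), (279, np.int64(211)), (283, np.int64(212))]
```

>>> move_arm(
  rows=[
    [[0, 0, 0], [-1, 0, -0.3], -1],
    [[0, 0, 0], [-2, 0, -0.6], -1],
    [[0, 0, 0], [-3, 0, -1.5], -1],
    [[0, 0, 0], [-2, 0, -3.5], -1],
    [[0, 0, 0], [-0.5, 0, -3.5], -1],
    [[0, 0, 0], [0, 0, -3.5], -1],
    [[0, 0, 0], [0, 0, -3.5], -1],
    [[0, 0, 0], [0, 0, 0], -1],
  ],
)

```text
t: 12.05
ee_pos: [0.3948, -0.2705, 0.2232]
ee_rot: [[0.888, -0.36, 0.287], [-0.346, -0.933, -0.101], [0.304, -0.01, -0.953]]
ft_force: [0.6, -0.5, -1.0]
width: 0.004
finger_force: 0.0
```

Run:
```python
from h import *
st=ctrl.read_state();print(st["ee_pos"],st["ft_force"],ang(),st["ee_rot"][:,2],st["joint_positions"]);orange()
for s in((277,165),(273,165),(330,185)): print(tri("top",203,145,"side",*s))
for z in(.15,.2,.25):print(z,plane("top",203,145,z))
print(grip(0),grip(.898))
```

```text
[ 0.3948 -0.2705  0.2232] [ 0.6173 -0.469  -1.0176] -0.371931373577411 [ 0.287  -0.1009 -0.9526] [-0.6943  0.0872  2.1336  0.1792  0.6376  1.1179]
[(223, np.int64(194)), (227, np.int64(195)), (231, np.int64(196)), (235, np.int64(197)), (239, np.int64(198)), (243, np.int64(200)), (247, np.int64(201)), (251, np.int64(202)), (255, np.int64(203)), (259, np.int64(205)), (263, np.int64(206)), (267, np.int64(207)), (271, np.int64(208)), (275, np.int64(210)), (279, np.int64(211)), (283, np.int64(212))]
(array([ 0.6923, -0.1476,  0.2467]), np.float64(0.041217994024118486))
(array([ 0.686 , -0.147 ,  0.2489]), np.float64(0.05173487361629925))
(array([ 0.7864, -0.157 ,  0.1633]), np.float64(0.0851679602275201))
0.15 [ 0.7482 -0.1437  0.15  ]
0.2 [ 0.7303 -0.1477  0.2   ]
0.25 [ 0.7125 -0.1517  0.25  ]
[ 0.6317 -0.1541  0.3312] [ 0.5685 -0.1285  0.2203]
```

Run:
```python
from h import *
from scipy.spatial.transform import Rotation as Ro
c,s=np.cos(W),np.sin(W)
T=np.array([[-s,c,0],[c,s,0],[0,0,-1]]).T
# columns x=press y, y=press x, z=down
R=ctrl.read_state()["ee_rot"];print(T)
print(Ro.from_matrix(R.T@T).as_rotvec())
```

```text
[[ 0.3756  0.9268  0.    ]
 [ 0.9268 -0.3756  0.    ]
 [ 0.      0.     -1.    ]]
[ 0.2302 -0.2506 -1.5428]
```

>>> move_arm(
  rows=[
    [[0.0164, -0.0179, -0.11], [0, 0, -1.4], 1],
    [[0.0164, -0.0179, -0.11], [0, 0, -1.4], 1],
    [[0.0164, -0.0179, -0.11], [0, 0, -1.4], 1],
    [[0.0164, -0.0179, -0.11], [0, 0, -1.4], 1],
    [[0.0164, -0.0179, -0.11], [0, 0, -1.4], 1],
    [[0.0164, -0.0179, -0.11], [0, 0, -1.4], 1],
    [[0.0164, -0.0179, -0.11], [0, 0, -1.4], 1],
  ],
)

```text
t: 12.68
ee_pos: [0.3702, -0.2647, 0.3114]
ee_rot: [[0.903, 0.401, 0.156], [0.403, -0.915, 0.016], [0.15, 0.048, -0.988]]
ft_force: [-0.8, 0.5, -0.7]
width: 0.498
finger_force: 0.0
```

>>> move_arm(
  rows=[
    [[0.0164, -0.0179, -0.11], [0, 0, -1.4], 1],
    [[0.0164, -0.0179, -0.11], [0, 0, -1.4], 1],
    [[0.0164, -0.0179, -0.11], [0, 0, -1.4], 1],
    [[0.0164, -0.0179, -0.11], [0, 0, -1.4], 1],
    [[0.0164, -0.0179, -0.11], [0, 0, -1.4], 1],
    [[0.0164, -0.0179, -0.11], [0, 0, -1.4], 1],
    [[0.0164, -0.0179, -0.11], [0, 0, -1.4], 1],
    [[0, 0, 0], [0, 0, 0], 1],
  ],
)

```text
t: 13.35
ee_pos: [0.3634, -0.2676, 0.4106]
ee_rot: [[0.373, 0.928, -0.005], [0.928, -0.373, 0.004], [0.002, -0.006, -1.0]]
ft_force: [0.2, 0.3, 1.3]
width: 0.997
finger_force: 0.0
```

```bash
cat >> h.py <<'E'
def turnleft():
    from scipy.spatial.transform import Rotation as Ro
    c,s=np.cos(W),np.sin(W); T=np.array([[-s,c,0],[c,s,0],[0,0,-1]]).T
    return Ro.from_matrix(ctrl.read_state()["ee_rot"].T@T).as_rotvec()
E
python3 - <<'E'
from h import *
st=ctrl.read_state();print(st["ee_pos"],turnleft(),st["joint_positions"],st["width"])
p=w([-.081,.14,.41]);print(p,go(p))
E
```

```text
[ 0.3634 -0.2676  0.4106] [-0.0058 -0.0016  0.0026] [-0.6609 -0.0229  1.7566 -0.      1.4138 -0.2785] 0.9966518394135737
[ 0.6355 -0.1448  0.41  ] [21.5389 20.6605 -0.0253]
```

>>> move_arm(
  rows=[
    [[0, 0, 0], [2.7, 2.6, 0], 1],
    [[0, 0, 0], [2.7, 2.6, 0], 1],
    [[0, 0, 0], [2.7, 2.6, 0], 1],
    [[0, 0, 0], [2.7, 2.6, 0], 1],
    [[0, 0, 0], [2.7, 2.6, 0], 1],
    [[0, 0, 0], [2.7, 2.6, 0], 1],
    [[0, 0, 0], [2.7, 2.6, 0], 1],
    [[0, 0, 0], [2.6, 2.4, 0], 1],
  ],
)

```text
t: 14.02
ee_pos: [0.6354, -0.1442, 0.4056]
ee_rot: [[0.381, 0.925, -0.008], [0.925, -0.381, 0.007], [0.003, -0.01, -1.0]]
ft_force: [-0.1, -1.3, 0.2]
width: 0.999
finger_force: 0.0
```

Run:
```python
from h import *
st0=optics.get_calibration("wrist")
im=snap("wrist","w1.png");st=ctrl.read_state()
print(st["ee_pos"],turnleft(),go(w([-.081,.14,.312])))
hsv=cv2.cvtColor(im,cv2.COLOR_RGB2HSV);H,S,V=cv2.split(hsv)
m=(((H<6)|(H>174))&(S>140)&(V>70)).astype(np.uint8)
k,l,s,c=cv2.connectedComponentsWithStats(m)
f=192/np.tan(np.radians(st0["vfov"])/2);V4=np.array(st0["view"]);Rw=V4[:3,:3];o=-Rw.T@V4[:3,3];print("cam",o)
def wray(u,v):
    d=np.array([u-st0["cx"],v-st0["cy"]]);r=np.hypot(*d);a=r/f;d=d/max(r,1e-9)
    return Rw.T@np.array([np.sin(a)*d[0],-np.sin(a)*d[1],-np.cos(a)])
for i in range(1,k):
    if s[i,4]>60:
        d=wray(*c[i]);p=o+d*(.331-o[2])/d[2];print(s[i],c[i],p,"model",grip(0))
```

```text
[ 0.6398 -0.1415  0.4045] [-0.009  -0.0057 -0.0032] [-0.5198 -0.1889  9.2454]
cam [ 0.6633 -0.0793  0.5676]
[143  77  16  22 107] [150.243   86.8411] [ 0.5933 -0.0201  0.331 ] model [ 0.6317 -0.1541  0.3312]
[ 243  165   26   95 1734] [255.8028 209.2007] [ 0.6339 -0.1487  0.331 ] model [ 0.6317 -0.1541  0.3312]
```

View pics/w1.png

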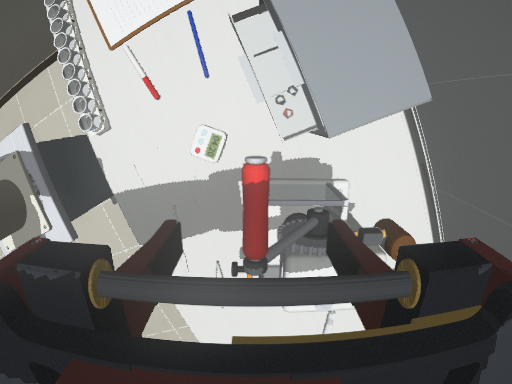

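The wrist view shows the red grip at (256,210), centred between the open finger tips near (180,225) and (330,225). The lever arm lies beyond the grip's lower end at (256,265).

>>> move_arm(
  rows=[
    [[0, 0, 0], [-0.5, -0.2, 1.5], 1],
    [[0, 0, 0], [0, 0, 2], 1],
    [[0, 0, 0], [0, 0, 2], 1],
    [[0, 0, 0], [0, 0, 2], 1],
    [[0, 0, 0], [0, 0, 1.5], 1],
    [[0, 0, 0], [0, 0, 0], 1],
  ],
)

```text
t: 14.57
ee_pos: [0.6271, -0.1482, 0.3124]
ee_rot: [[0.38, 0.925, -0.014], [0.925, -0.38, 0.008], [0.002, -0.016, -1.0]]
ft_force: [0.5, -0.2, -0.2]
width: 0.997
finger_force: 0.0
```

Run:
```python
from h import *
st=ctrl.read_state();print(st["ee_pos"],st["ft_force"],turnleft(),go(w([-.081,.14,.312])))
```

```text
[ 0.6271 -0.1482  0.3124] [ 0.4916 -0.2298 -0.2305] [-0.0161 -0.0023 -0.0053] [0.6345 0.6444 0.028 ]
```

>>> move_arm(
  rows=[
    [[0, 0, 0], [0.5, 0.5, 0], 1],
    [[0, 0, 0], [0, 0, 0], 1],
  ],
)

```text
t: 14.73
ee_pos: [0.6371, -0.1459, 0.3184]
ee_rot: [[0.379, 0.925, -0.005], [0.925, -0.379, 0.006], [0.003, -0.007, -1.0]]
ft_force: [0.1, -0.0, -0.0]
width: 0.998
finger_force: 0.0
```

>>> move_arm(
  rows=[
    [[0, 0, 0], [0, 0, 0], -1],
    [[0, 0, 0], [0, 0, 0], -1],
    [[0, 0, 0], [0, 0, 0], -1],
    [[0, 0, 0], [0, 0, 0], -1],
    [[0, 0, 0], [0, 0, 0], -1],
    [[0, 0, 0], [0, 0, 0], -1],
    [[0, 0, 0], [0, 0, 0], -1],
    [[0, 0, 0], [0, 0, 0], -1],
  ],
  newtons=40,
)

```text
t: 15.4
ee_pos: [0.6357, -0.1461, 0.3184]
ee_rot: [[0.378, 0.926, -0.006], [0.926, -0.378, 0.005], [0.003, -0.008, -1.0]]
ft_force: [0.2, -0.3, 0.7]
width: 0.437
finger_force: 0.0
```

```bash
cat >> h.py <<'E'
def qg():
    st=ctrl.read_state();g=st["ee_pos"]-.019*st["ee_rot"][:,2]-w([0,.13,.205]);c,s=np.cos(W),np.sin(W)
    a=g[0]*c+g[1]*s; return 1-np.arctan2(g[2],-a),np.hypot(a,g[2]),-g[0]*s+g[1]*c
E
python3 - <<'E'
from h import *
st=ctrl.read_state();print(st["ee_pos"],st["ft_force"],qg(),st["width"],st["finger_force"])
E
```

```text
[ 0.6357 -0.1461  0.3184] [ 0.1946 -0.3405  0.7216] (np.float64(-0.02634748672098297), np.float64(0.15480769987464835), np.float64(0.008825780401438034)) 0.4372116655505994 0.0
```

>>> move_arm(
  rows=[
    [[0, 0, 0], [0, 0, 0.5], 0],
    [[0, 0, 0], [0, 0, 0], -1],
    [[0, 0, 0], [0, 0, 0], -1],
    [[0, 0, 0], [0, 0, 0], -1],
    [[0, 0, 0], [0, 0, 0], -1],
    [[0, 0, 0], [0, 0, 0], -1],
    [[0, 0, 0], [0, 0, 0], -1],
  ],
)

```text
t: 15.98
ee_pos: [0.6351, -0.1458, 0.3132]
ee_rot: [[0.378, 0.926, -0.008], [0.926, -0.378, 0.006], [0.003, -0.01, -1.0]]
ft_force: [-4.9, 1.8, 0.4]
width: 0.238
finger_force: 40.0
```

Run:
```python
from h import *
st=ctrl.read_state();print(st["ee_pos"],st["ft_force"],qg(),st["width"],st["finger_force"])
for q in(.1,.2244,.449,.673,.898,.92): 
    a=go(grip(q));b=go(grip(0));print(q,a-b)
```

```text
[ 0.6351 -0.1458  0.3132] [-4.9136  1.8004  0.4303] (np.float64(-0.004303505275536912), np.float64(0.15069359708005792), np.float64(0.008897217321603236)) 0.2382550357066887 39.993794560432434
0.1 [-0.0053 -1.2112  0.8839]
0.2244 [-0.0119 -2.5849  2.1449]
0.449 [-0.0239 -4.6293  4.8138]
0.673 [-0.0354 -6.0251  7.8624]
0.898 [-0.0459 -6.7103 11.1598]
0.92 [-0.0468 -6.7371 11.4887]
```

>>> move_arm(
  rows=[
    [[0, 0, 0], [0, -0.7, 0.48], -1],
    [[0, 0, 0], [0, -0.65, 0.52], -1],
    [[0, 0, 0], [0, -0.63, 0.56], -1],
    [[0, 0, 0], [0, -0.6, 0.59], -1],
    [[0, 0, 0], [0, 0, 0], -1],
    [[0, 0, 0], [0, 0, 0], -1],
  ],
)

```text
t: 16.48
ee_pos: [0.612, -0.1362, 0.293]
ee_rot: [[0.378, 0.926, -0.004], [0.926, -0.378, 0.005], [0.003, -0.006, -1.0]]
ft_force: [-2.3, -0.1, 5.4]
width: 0.238
finger_force: 40.0
```

Run:
```python
from h import *
st=ctrl.read_state();print(st["ee_pos"],st["ft_force"],qg(),st["width"],st["finger_force"])
for q in(.2244,.449,.673,.898): print(q,go(w([0,.139,-.019])+grip(q)-w([0,.13,0])))
```

```text
[ 0.612  -0.1362  0.293 ] [-2.307  -0.0501  5.4253] (np.float64(0.20964600709773806), np.float64(0.15059391357116508), np.float64(0.009116781083554695)) 0.23781907800890814 39.99248743057251
0.2244 [-0.0184 -0.1018  0.1997]
0.449 [-0.0316 -2.1559  2.861 ]
0.673 [-0.0444 -3.5629  5.9045]
0.898 [-0.0563 -4.2602  9.1994]
```

>>> move_arm(
  rows=[
    [[0, 0, 0], [0, -0.58, 0.65], -1],
    [[0, 0, 0], [0, -0.55, 0.68], -1],
    [[0, 0, 0], [0, -0.5, 0.7], -1],
    [[0, 0, 0], [0, -0.46, 0.74], -1],
    [[0, 0, 0], [0, 0, 0], -1],
    [[0, 0, 0], [0, 0, 0], -1],
  ],
)

```text
t: 16.98
ee_pos: [0.5921, -0.1278, 0.2655]
ee_rot: [[0.378, 0.926, -0.006], [0.926, -0.378, 0.006], [0.003, -0.007, -1.0]]
ft_force: [-4.4, 3.6, 8.5]
width: 0.238
finger_force: 40.0
```

>>> move_arm(
  rows=[
    [[0, 0, 0], [0, -0.42, 0.73], -1],
    [[0, 0, 0], [0, -0.37, 0.75], -1],
    [[0, 0, 0], [0, -0.33, 0.78], -1],
    [[0, 0, 0], [0, -0.28, 0.79], -1],
    [[0, 0, 0], [0, 0, 0], -1],
    [[0, 0, 0], [0, 0, 0], -1],
  ],
)

```text
t: 17.48
ee_pos: [0.5787, -0.1222, 0.2348]
ee_rot: [[0.378, 0.926, -0.006], [0.926, -0.378, 0.006], [0.003, -0.008, -1.0]]
ft_force: [-5.7, 3.2, 9.5]
width: 0.24
finger_force: 40.0
```

Run:
```python
from h import *
st=ctrl.read_state();print(st["ee_pos"],st["ft_force"],qg(),turnleft(),st["width"],st["finger_force"])
for q in(.673,.785,.898): print(q,go(w([0,.139,-.019])+grip(q)-w([0,.13,0])))
```

```text
[ 0.5787 -0.1222  0.2348] [-5.6981  3.1858  9.4869] (np.float64(0.6692218114484039), np.float64(0.15014684671819495), np.float64(0.009544734855213469)) [-0.0083 -0.0033 -0.0024] 0.23993434414229534 39.99555587768555
0.673 [-0.0609  0.012   0.0582]
0.785 [-0.0672 -0.4239  1.6797]
0.898 [-0.0733 -0.6774  3.3547]
```

>>> move_arm(
  rows=[
    [[0, 0, 0], [0, -0.25, 0.82], -1],
    [[0, 0, 0], [0, -0.2, 0.84], -1],
    [[0, 0, 0], [0, -0.14, 0.85], -1],
    [[0, 0, 0], [0, -0.1, 0.84], -1],
    [[0, 0, 0], [0, 0, 0], -1],
    [[0, 0, 0], [0, 0, 0], -1],
    [[0, 0, 0], [0, 0, 0], -1],
    [[0, 0, 0], [0, 0, 0], -1],
  ],
)

```text
t: 18.15
ee_pos: [0.572, -0.1195, 0.2014]
ee_rot: [[0.378, 0.926, -0.007], [0.926, -0.378, 0.006], [0.003, -0.009, -1.0]]
ft_force: [-5.9, 3.0, 9.0]
width: 0.241
finger_force: 40.0
```

Run:
```python
from h import *
st=ctrl.read_state();print(st["t"],st["ee_pos"],st["ft_force"],qg(),st["joint_vel"],st["width"],st["finger_force"])
orange()
s=snap("side");t=snap("top")
cv2.imwrite("pics/f.png",np.hstack([cv2.resize(s[100:300,180:380],(400,400),interpolation=2),cv2.resize(t[120:270,170:320],(400,400),interpolation=2)])[...,::-1])
print(qg(),ctrl.read_state()["ft_force"])
```

```text
18.15 [ 0.572  -0.1195  0.2014] [-5.8732  2.9984  8.9709] (np.float64(0.8974152408403885), np.float64(0.1500072135396126), np.float64(0.009580002994675284)) [-0.0001 -0.0017  0.0001 -0.0003 -0.001   0.0005] 0.2407854607272026 39.99529480934143
[(225, np.int64(195)), (229, np.int64(196)), (233, np.int64(197)), (237, np.int64(198)), (241, np.int64(199)), (245, np.int64(200)), (249, np.int64(202)), (253, np.int64(203)), (257, np.int64(204)), (261, np.int64(205)), (265, np.int64(207)), (269, np.int64(208)), (273, np.int64(209)), (277, np.int64(210)), (281, np.int64(212))]
(np.float64(0.8969484021332048), np.float64(0.15001523399402303), np.float64(0.009584341482753236)) [-4.8548  3.49    8.3277]
```

View pics/f.png

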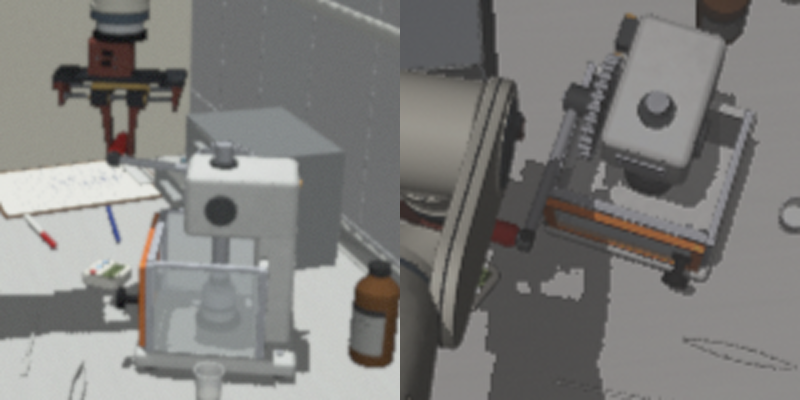

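The picture shows the door shut (side crop (148,290)), the lever pulled down with the grip held at (120,145), and the objects nearby where they were. The lever angle reads 0.897, which is notch 4, and it is steady, so I'm handing in.

```bash
python3 -c "
from h import *
print(close_job())"
```

```text
the job is handed in; nothing more can be done
None
```

Handed in at about 18 s: guard door latched shut and lever held steady on the fourth click (0.897 rad measured). One risk: a first push at the door was jammed by the catch and spiked to about 63 N at the wrist. The later force readings put the contact at the fingertips on the knob rather than the gripper body, but I could not confirm that for the spike itself.

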